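# Seat the burner head of a portable gas stove

### The arm

A 7-joint arm with a two-finger parallel gripper is mounted at the origin on the work surface. World frame = base frame: x ahead of the robot, y to its left, z up, the work surface at z = 0. Lengths are in m, angles in rad, forces in N, time in s.
With the tool pointing down it reaches from about 0.425 to 0.875 m from the base axis. Payload 8.4 kg.
Tool frame: the origin (TCP) lies between the finger pads; the fingertips stand 22 mm ahead of it and the grasp point (between the pads) lies 3 mm ahead of it; y points along the fingers, z is the direction in which the jaws open and shut, and the axes are right-handed (so a half turn about y gives the same grasp; the last joint's range is limited). The gripper opens to 85 mm and grips with 20 to 120 N. Pads are 22 mm wide; open, the fingers measure 114 mm over their backs; the gripper's body (76 mm by 85 mm) begins 54 mm behind the grasp point. The pads swing forward as they close: fully open they stand 13 mm farther back than shut.
Start: joints at [-1.397, 0.333, 0.04, 1.465, -0.013, 1.343, -0.059], TCP at [0.175, 0.626, 0.253] pointing down, gripper open.
Joint ranges: [-2.58, 2.58], [-0.38, 2.09], [-1.3, 1.39], [0.25, 2.4], [-1.5, 4.64], [0.08, 2.09], [-2.65, 2.65]. Speed limits (rad/s): [2.22, 2.22, 2.79, 2.79, 3.14, 3.14, 3.14].

### API

Orientations are given as a rotation vector (axis times angle).
In Python, from plant import * gives the robot as it stands. The module is installed in compiled form; this text tells all that it offers.
- The arm moves only by the tool jog_arm, never from a script. Its argument "deltas" is a list of rows, each an object with "hand": the closure, from 0 (fully open) to 1 (shut); "offset": the shift along the tool's x, y, z in units of 40 mm (1.0 is 40 mm), a list of three; "rotation": the turn, a rotation vector about the tool's x, y, z in units of 5 degrees (1.0 is 5 degrees), a list of three. In form: [{"hand": hand, "offset": [x, y, z], "rotation": [wx, wy, wz]}, ...]. A call has 1 to 12 rows; each row shifts and turns the commanded pose from where the row before left it, along the tool's axes as they then stand; what a row does not reach is not made up. A row lasts 1/12 s, in which the tool goes at most 41.7 mm and 7.16 degrees, less where a joint would pass 70% of its speed; a pose out of reach is approached as far as the arm can. A call is refused whole if a number of a shift passes 1 or a number of a turn 1, either way. A call with a gripper value outside its range is refused whole. The fingers move at their own pace and stop on an object; the grip force is fixed at half the most. Time passes only in rows, so rows that do not move let the fingers close. It gives the time, the measured TCP pose, the force and the opening at its end, in the units of the state.
- get_state(): the state, without advancing time (a new reading comes with each control period).
- grab_frame(name): name is "scene" or "side" or "wrist"; returns the picture (420x560x3 uint8, red, green, blue); there is no depth.
- get_calibration(name): a dict with "fx", "fy", "cx", "cy" (pixels), "k1" (the pictures are not rectified: a ray, as slopes to the right and down, at radius r is drawn at 1 + k1 r^2 times it, then the intrinsics apply), "rvec" (rotation vector, rad) and "tvec" (3), from world to camera coordinates, as OpenCV has them. Camera axes: x right, y down, z forward; pixel columns grow to the right and rows downward; lengths in m; the calibration is good to about 2 mm. A picture is of the moment at which its call begins: read the wrist's pose just before it. get_calibration takes no time and is no camera call; for the wrist camera it gives the pose at the moment of the call.
- job_done(): hands the job in, once; it reports no verdict.
Trained networks look in the newest picture that a camera, given by its name, has taken for a name from the list of things; names that differ only in an ending like _2 or _b are one class to them, and where a whole thing is asked for, a point or a joint stands for the part that bears it (a point fixed in the world has none). Each returns a list of dicts, best first, with "conf" (0 to 1); they miss things now and then, are a little off and sometimes report something else, mostly with a low value. They report only what shows in the picture. A call takes as long as a camera call.
- recognise(camera, thing): "point" ([x, y, z] in m, in the coordinates of the camera as it stood for that picture, good to about 4 mm: the middle of the surface that is visible of it).
- cut_out(camera, thing): "pixels" (420x560 bool, what is visible of it).
- tip_of(camera, thing): "point" ([x, y, z] in m, in the coordinates of the camera as it stood for that picture, good to about 4 mm: a listed point, or the origin of a listed thing).
The state is a dict: "clock": time; "joint_positions": joint angles; "joint_velocities": joint speeds; "joint_torque": joint torques, N m; "tool_pos": TCP position; "eef_rot": TCP orientation; "ft_force": force on the tool from outside, world axes, zero at the start; "torque": the same for the moment, N m; "width": opening from 0.0 (shut) to 1.0 (fully open).
Only numpy, scipy, OpenCV 4.12 (cv2) and the standard library are available. Lean on these libraries where they do the work, as an engineer would, in place of code of your own. Each camera call takes 0.05 s, during which the arm holds its last target. There are 200 camera calls.

### The job

The washed burner head has been put back on the portable gas stove turned the wrong way, so that it rides on its two white ceramic pins. With a fingertip push it round by an arm, without lifting it, until its two notches meet the pins (either way round) and it drops, then press it down on its centre until it is fully home and level. Do not force it against the brittle pins, and leave the pan support, the spoon, the frying pan and the gas cartridge where they are.

Things in the scene. Friction and masses are not known exactly. Their poses are not given: they have to be found in the camera images.
- stove: portable gas stove, fixed, steel, front towards the robot. Origin: on the table straight below the burner's axis; x to its back, y to its left, z up. Housing x -135 to 135 mm (gas knob to x -158), y -215 to 125 mm. Black drip tray, floor 56 mm above the table, inside a rim 80 mm high at x +-123..135, y -120..-108 and 113..125 mm; cartridge compartment (y below -121) 92 mm high.
- cup_rim (a point): centre of the rim of the stove's steel burner cup (64 mm outer diameter), on the burner's axis, 96 mm above the table: the seated flange lies on this rim. A brass tube of 28 mm diameter stands in the cup, 110 mm high; the burner head turns about it. A spring ring in the cup grips the head's skirt over its last 7 mm of travel.
- ceramic_pins: the stove's two white ceramic pins (spark electrode and flame sensor), fixed, brittle, upright, 8 mm thick, tops 106 mm above the table. Each stands in a white ceramic holder that reaches out along the tray to 72 mm from the axis. Origin as the stove's; pins at x = +-40 mm in this body's frame (its x is the stove's y). Forced with over 60 N they crack.
- burner_head: loose four-armed burner head, about 0.22 kg, aluminium, brass cap. Origin: centre of its flange's underside, z up. Flange 80 mm across, 5 mm thick, with two rim notches, 13 mm wide, 6 mm deep, at its own +x and -x. Four upright arms, 16 mm wide, reach to 60 mm from the axis at 45, 135, 225, 315 degrees from its x axis, tops 25 mm above the origin. A skirt below fits loosely over the tube.
- hub_top (a point): centre of the burner head's flat brass top (hub 40 mm across), 30 mm above the head's origin: the place to press. Seated: 126 mm above the table, head origin 96 mm. At the start: 136 and 106 mm, the flange resting on the pins; it may rock about 2 degrees.
- notch (a point): one of the head's two notches (at its +x, 40 mm from the axis). The head turns when an arm is pushed sideways with about 1 to 4 N. With notches over the pins (play about 3.5 degrees each way) it drops some 3 mm by itself and the pins stop it turning; then 7 to 10 N on the hub top push it down the last 7 mm, where it stays.
- pan_support: black wire pan support, loose: a ring of 198 mm diameter with four prongs, 66 mm high, lying on the table to the left of the stove. Not to be disturbed.
- spoon: spoon with steel bowl and wooden handle, 190 mm long, lying front to back on the flat lid of the stove's cartridge compartment (right-hand side of the stove, lid top 92 mm above the table). Not to be disturbed.
- egg_pan: dark square frying pan, 184 x 144 x 34 mm, wooden handle towards the robot, on the table to the right. Not to be disturbed.
- gas_cartridge: orange gas cartridge, 68 mm diameter, 186 mm tall, standing on the table to the right of the stove, farther out than the pan. Not to be disturbed.

How it is judged:
By the outcome, as a careful person would: the job done as asked, in the order asked, and still so for the second after the job is handed in, with the robot touching nothing.
It also fails if it takes over 45 s, if anything falls off the work surface, if the arm or the gripper's body presses on something with over 40 N, if the wrist force passes 120 N, or if a joint passes its speed limit or range.

## Working session

There is one attempt and no reset: what is moved stays moved. The work goes in short steps, Python scripts to look and compute and a tool call to move; the robot and the scene stay as the last step left them, time stands still between calls to the robot, and variables do not carry over. Pictures are saved under pics/ and viewed, about 8 in all and at most 12, crops included, and the job is handed in when it is done.

Besides the shell and the picture viewer there is one more tool, called after "Call:" in YAML: its name, and indented under it one key for each argument. jog_arm: Moves the arm, as the interface text tells. Its arguments: {"type":"object","properties":{"deltas":{"type":"array"}},"required":["deltas"]}

```bash
mkdir -p pics; cat > h.py <<'E'
from plant import *
import numpy as np, cv2
from scipy.spatial.transform import Rotation as R
def toworld(cal,p):
    return R.from_rotvec(np.ravel(cal['rvec'])).inv().apply(np.asarray(p)-np.ravel(cal['tvec']))
def proj(cal,P):
    q=R.from_rotvec(np.ravel(cal['rvec'])).apply(np.atleast_2d(P))+np.ravel(cal['tvec'])
    s=q[:,:2]/q[:,2:]; s=s*(1+cal['k1']*(s**2).sum(1,keepdims=True))
    return s*[cal['fx'],cal['fy']]+[cal['cx'],cal['cy']]
def unproj(cal,px,z):
    px=np.atleast_2d(px).astype(float)
    d=(px-[cal['cx'],cal['cy']])/[cal['fx'],cal['fy']]; s=d.copy()
    for _ in range(20): s=d/(1+cal['k1']*(s**2).sum(1,keepdims=True))
    r=R.from_rotvec(np.ravel(cal['rvec'])).inv(); o=r.apply(-np.ravel(cal['tvec']))
    v=r.apply(np.c_[s,np.ones(len(s))]); return o+v*((z-o[2])/v[:,2])[:,None]
def save(n,im): cv2.imwrite('pics/'+n,im[:,:,::-1])
E
python3 - <<'E'
from h import *
s=get_state(); print({k:np.round(v,3) for k,v in s.items()})
print(R.from_rotvec(s['eef_rot']).as_matrix().round(3))
for c in ('scene','side'):
    cal=get_calibration(c); im=grab_frame(c); save(c+'0.png',im)
    print(c,{k:np.round(v,3) for k,v in cal.items()})
    for t in ('stove','cup_rim','ceramic_pins','burner_head','hub_top','notch'):
        print(t,[(round(d['conf'],2),toworld(cal,d['point']).round(4)) for d in tip_of(c,t)[:3]])
print(get_state()['clock'])
E
```

```text
{'clock': np.float64(0.0), 'joint_positions': array([-1.397,  0.334,  0.04 ,  1.466, -0.013,  1.343, -0.058]), 'joint_velocities': array([-0.   ,  0.   ,  0.001,  0.   , -0.001,  0.   , -0.   ]), 'joint_torque': array([ 0.0000e+00, -6.5855e+01,  1.3650e+00, -4.0556e+01,  1.7000e-02,
        1.2000e-02,  0.0000e+00]), 'tool_pos': array([0.175, 0.626, 0.252]), 'eef_rot': array([-1.562,  0.214, -0.214]), 'ft_force': array([-0.506,  0.259, -0.473]), 'torque': array([0.033, 0.027, 0.041]), 'width': np.float64(0.997)}
[[ 0.963 -0.     0.269]
 [-0.269 -0.002  0.963]
 [ 0.    -1.    -0.002]]
scene {'fx': np.float64(436.699), 'fy': np.float64(436.699), 'cx': np.float64(277.773), 'cy': np.float64(210.832), 'k1': np.float64(-0.121), 'rvec': array([ 1.031,  2.551, -0.873]), 'tvec': array([ 0.431, -0.194,  1.661])}
stove [(0.72, array([0.5235, 0.0704, 0.0947])), (0.71, array([ 0.5204,  0.0715, -0.008 ]))]
cup_rim [(0.55, array([0.5193, 0.0685, 0.0966]))]
ceramic_pins [(0.58, array([0.5255, 0.0666, 0.0007]))]
burner_head [(0.84, array([0.5197, 0.0674, 0.1094])), (0.69, array([0.521 , 0.0662, 0.0952]))]
hub_top [(0.92, array([0.5226, 0.0689, 0.1349]))]
notch [(0.86, array([0.5621, 0.0624, 0.1095]))]
side {'fx': np.float64(465.377), 'fy': np.float64(465.377), 'cx': np.float64(275.582), 'cy': np.float64(202.561), 'k1': np.float64(-0.045), 'rvec': array([ 2.143, -0.136,  0.047]), 'tvec': array([-0.536,  0.102,  1.587])}
stove [(0.59, array([5.187e-01, 6.790e-02, 1.000e-04]))]
cup_rim [(0.81, array([0.5188, 0.0737, 0.0984]))]
ceramic_pins [(0.39, array([0.5198, 0.0713, 0.0046]))]
burner_head [(0.65, array([0.5191, 0.0707, 0.1034]))]
hub_top [(0.94, array([0.5202, 0.0708, 0.1381]))]
notch [(0.86, array([0.5616, 0.0643, 0.1061]))]
0.7
```

```bash
python3 - <<'E'
from h import *
a=cv2.imread('pics/scene0.png');b=cv2.imread('pics/side0.png')
P=[0.521,0.069,0.12]; out=[]
for c,im in(('scene',a),('side',b)):
    cal=get_calibration(c); u,v=proj(cal,P)[0].astype(int); print(c,u,v)
    cr=im[v-50:v+50,u-65:u+65]; out.append(np.vstack([cv2.resize(im,(400,300)),cv2.resize(cr,(400,300),interpolation=cv2.INTER_CUBIC)]))
cv2.imwrite('pics/c1.png',np.hstack(out))
for c in ('scene','side'):
    cal=get_calibration(c); 
    m=cut_out(c,'ceramic_pins')
    for d in m[:3]:
        ys,xs=np.nonzero(d['pixels']); n,l,st,ce=cv2.connectedComponentsWithStats(d['pixels'].astype(np.uint8))
        print(c,d['conf'],[(st[i,4],ce[i].round(1),unproj(cal,ce[i],0.075).round(4)) for i in range(1,n)])
E
```

```text
scene 313 229
side 267 180
scene 0.47 [(np.int32(60), array([324. , 247.8]), array([[0.5219, 0.1189, 0.075 ]]))]
```

View pics/c1.png

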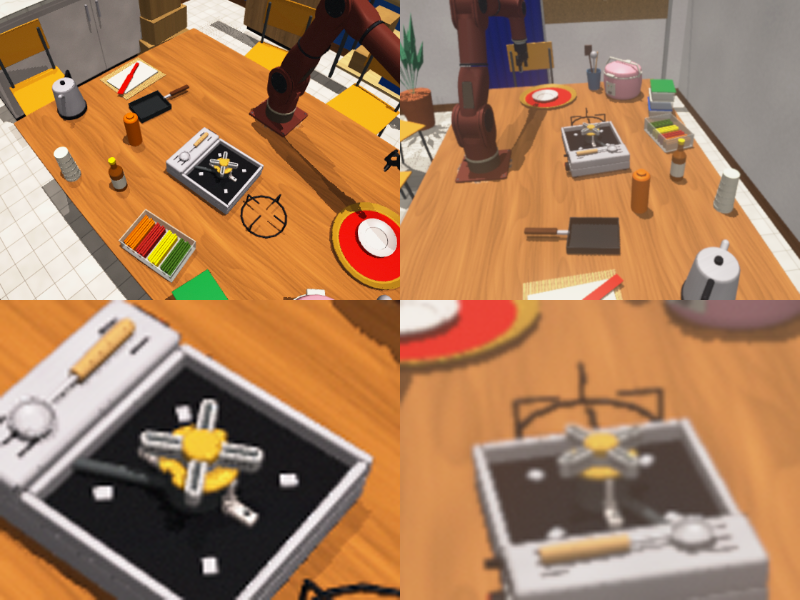

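```bash
python3 - <<'E'
from h import *
s=get_state(); T=R.from_rotvec(s['eef_rot']); cal=get_calibration('wrist')
r=R.from_rotvec(np.ravel(cal['rvec'])).inv(); o=r.apply(-np.ravel(cal['tvec']))
print(T.inv().apply(o-s['tool_pos']), T.inv().apply(r.apply([0,0,1])), cal['fx'])
E
```

```text
[-0.07412453 -0.12067294  0.00034976] [ 2.94433058e-01  9.55672000e-01 -4.50536775e-04] 291.618286146906
```

Call:
jog_arm:
  deltas:
    - {"hand": 1,"offset": [0.72,-0.12,-0.7],"rotation": [0,0,0]}
    - {"hand": 1,"offset": [0.72,-0.12,-0.7],"rotation": [0,0,0]}
    - {"hand": 1,"offset": [0.72,-0.12,-0.7],"rotation": [0,0,0]}
    - {"hand": 1,"offset": [0.72,-0.12,-0.7],"rotation": [0,0,0]}
    - {"hand": 1,"offset": [0.72,-0.12,-0.7],"rotation": [0,0,0]}
    - {"hand": 1,"offset": [0.72,-0.12,-0.7],"rotation": [0,0,0]}
    - {"hand": 1,"offset": [0.72,-0.12,-0.7],"rotation": [0,0,0]}
    - {"hand": 1,"offset": [0.72,-0.12,-0.7],"rotation": [0,0,0]}

```text
clock: 1.47
tool_pos: [0.3373, 0.3462, 0.2922]
eef_rot: [-1.559, 0.214, -0.214]
ft_force: [1.2, 0.9, -0.5]
width: 0.001
```

Call:
jog_arm:
  deltas:
    - {"hand": 1,"offset": [0.76,0,-0.68],"rotation": [0,0,0]}
    - {"hand": 1,"offset": [0.76,0,-0.68],"rotation": [0,0,0]}
    - {"hand": 1,"offset": [0.76,0,-0.68],"rotation": [0,0,0]}
    - {"hand": 1,"offset": [0.76,0,-0.68],"rotation": [0,0,0]}
    - {"hand": 1,"offset": [0.76,0,-0.68],"rotation": [0,0,0]}
    - {"hand": 1,"offset": [0.76,0,-0.68],"rotation": [0,0,0]}
    - {"hand": 1,"offset": [0.76,0,-0.68],"rotation": [0,0,0]}
    - {"hand": 1,"offset": [0.76,0,-0.68],"rotation": [0,0,0]}
    - {"hand": 1,"offset": [0,0,0],"rotation": [0,0,0]}
    - {"hand": 1,"offset": [0,0,0],"rotation": [0,0,0]}

```text
clock: 2.3
tool_pos: [0.513, 0.0705, 0.2918]
eef_rot: [-1.56, 0.218, -0.219]
ft_force: [-0.5, 0.7, -0.3]
width: 0.002
```

```bash
cat > look.py <<'E'
from h import *
import sys
def look(n):
    s=get_state(); T=R.from_rotvec(s['eef_rot']); print('tool',s['tool_pos'].round(4),T.as_matrix().round(3).tolist())
    cal=get_calibration('wrist'); im=grab_frame('wrist'); cv2.imwrite('pics/'+n,cv2.resize(im[:,:,::-1],(800,600),interpolation=cv2.INTER_CUBIC)); 
    for t in ('cup_rim','ceramic_pins','burner_head','hub_top','notch','stove'):
        print(t,[(round(d['conf'],2),toworld(cal,d['point']).round(4)) for d in tip_of('wrist',t)[:3]])
    print({z:proj(cal,[[.521,.069,z],[.521,.109,z],[.521,.029,z]]).round(0).tolist() for z in (.106,.136)})
    for d in cut_out('wrist','ceramic_pins')[:2]:
        nn,l,st,ce=cv2.connectedComponentsWithStats(d['pixels'].astype(np.uint8))
        print(d['conf'],[(st[i,4],ce[i].round(1),unproj(cal,ce[i],0.075).round(4)) for i in range(1,nn)])
    s=get_state(); print(s['clock'],s['ft_force'])
    return cal,im
if __name__=='__main__': look(sys.argv[1])
E
python3 look.py w1.png
```

```text
tool [0.513  0.0705 0.2918] [[0.962, 0.0, 0.274], [-0.274, -0.0, 0.962], [0.0, -1.0, -0.0]]
cup_rim []
ceramic_pins [(0.17, array([ 0.5322, -0.0963,  0.0941]))]
burner_head [(0.83, array([0.5244, 0.0711, 0.1038]))]
hub_top [(0.8, array([0.523 , 0.0681, 0.133 ]))]
notch [(0.7, array([0.5606, 0.0605, 0.1054]))]
stove [(0.8, array([0.5236, 0.071 , 0.0021]))]
{0.106: [[280.0, 198.0], [315.0, 188.0], [245.0, 208.0]], 0.136: [[280.0, 206.0], [319.0, 195.0], [241.0, 216.0]]}
0.84 [(np.int32(268), array([326. , 173.6]), array([[0.5155, 0.127 , 0.075 ]])), (np.int32(243), array([235.8, 207.8]), array([[0.5262, 0.0125, 0.075 ]]))]
2.7 [ 0.20855778 -0.13720642  0.15371454]
```

View pics/w1.png

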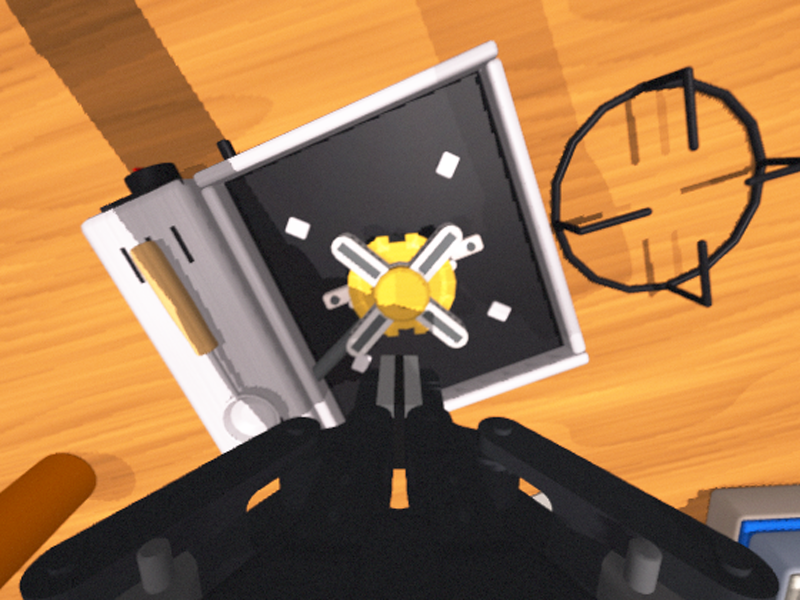

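```bash
python3 - <<'E'
from h import *
cal=get_calibration('wrist')
k=np.array([.7,.7])
A=unproj(cal,np.array([[455,232],[338,241],[355,352],[462,342]])*k,.131); print('arms',A.round(4))
c=A[:,:2].mean(0); print(c,np.degrees(np.arctan2(A[:,1]-c[1],A[:,0]-c[0])).round(1), np.hypot(*(A[:,:2]-c).T))
N=unproj(cal,np.array([[406,239],[413,330]])*k,.111);print(N, np.degrees(np.arctan2(*(N[0]-N[1])[[1,0]])))
H=unproj(cal,np.array([[403,293]])*k,.136);print('hub',H)
E_=unproj(cal,np.array([[490,45],[583,353],[200,180]])*k,.08);print(E_)
print('yaw',np.degrees(np.arctan2(*(E_[0]-E_[1])[[1,0]])),np.degrees(np.arctan2(*(E_[0]-E_[2])[[1,0]])))
im=grab_frame('wrist');cv2.imwrite('pics/w1c.png',cv2.resize(im[140:260,200:360,::-1],(800,600),interpolation=cv2.INTER_CUBIC))
E
```

```text
arms [[0.4893 0.1199 0.131 ]
 [0.4739 0.0421 0.131 ]
 [0.5553 0.0288 0.131 ]
 [0.5687 0.1064 0.131 ]]
[0.52178976 0.07431633] [ 125.5 -146.1  -53.6   34.4] [0.05600778 0.05768501 0.05653004 0.05681615]
[[0.48811241 0.0863753  0.111     ]
 [0.5577777  0.07299541 0.111     ]] 169.1281780446268
hub [[0.51972426 0.07516695 0.136     ]]
[[ 0.37772155  0.1779189   0.08      ]
 [ 0.62991505  0.20733246  0.08      ]
 [ 0.4072927  -0.05434352  0.08      ]]
yaw -173.3475940842547 97.25573904624315
```

View pics/w1c.png

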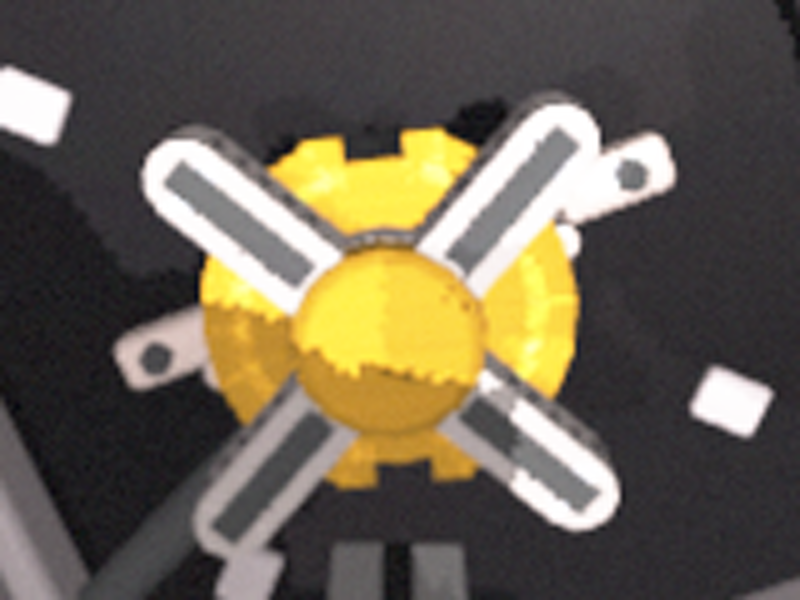

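```bash
python3 - <<'E'
from h import *
cal=get_calibration('wrist')
f=lambda p,z: unproj(cal,np.array(p)/5+[200,140],z)[:,:2]
ang=lambda d: np.degrees(np.arctan2(d[...,1],d[...,0])).round(1)
A=f([[575,125],[165,160],[218,530],[597,507]],.131); c=A.mean(0)
print(A,c,ang(A-c),'diag',ang(A[0]-A[2]),ang(A[3]-A[1]))
N=f([[373,147],[405,472]],.109);print('notch',N.mean(0),ang(N[1]-N[0]))
print('hub',f([[390,340]],.136))
D=f([[632,175],[157,357]],.066);print('holders',D,D.mean(0),ang(D[0]-D[1]))
D=f([[568,240],[212,375]],.1);print('pins',D,D.mean(0),ang(D[0]-D[1]))
E
```

```text
[[0.49088089 0.11589128]
 [0.47610615 0.03756307]
 [0.55354385 0.02375066]
 [0.56982529 0.10166767]] [0.52258905 0.06971817] [ 124.5 -145.3  -56.    34.1] diag 124.2 34.4
notch [0.52402938 0.06936302] -10.2
hub [[0.52159195 0.07024695]]
holders [[0.5178111  0.13133511]
 [0.53074337 0.00712884]] [0.52427723 0.06923197] 95.9
pins [[0.52052709 0.11095403]
 [0.52928904 0.02625018]] [0.52490807 0.06860211] 95.9
```

Call:
jog_arm:
  deltas:
    - {"hand": 1,"offset": [0,0,0],"rotation": [0,-1,0]}
    - {"hand": 1,"offset": [0,0,0],"rotation": [0,-1,0]}
    - {"hand": 1,"offset": [0,0,0],"rotation": [0,-1,0]}
    - {"hand": 1,"offset": [0,0,0],"rotation": [0,-1,0]}
    - {"hand": 1,"offset": [0,0,0],"rotation": [0,-1,0]}
    - {"hand": 1,"offset": [0,0,0],"rotation": [0,-1,0]}
    - {"hand": 1,"offset": [0,0,0],"rotation": [0,-1,0]}
    - {"hand": 1,"offset": [0,0,0],"rotation": [0,-1,0]}
    - {"hand": 1,"offset": [0,0,0],"rotation": [0,-1,0]}
    - {"hand": 1,"offset": [0,0,0],"rotation": [0,-1,0]}
    - {"hand": 1,"offset": [0.72,0,0.28],"rotation": [0,0,0]}
    - {"hand": 1,"offset": [0.72,0,0.28],"rotation": [0,0,0]}

```text
clock: 3.75
tool_pos: [0.5475, 0.1237, 0.2925]
eef_rot: [-1.518, -0.47, 0.467]
ft_force: [0.4, 1.0, 1.3]
width: 0.002
```

Call:
jog_arm:
  deltas:
    - {"hand": 1,"offset": [0,0.7,0],"rotation": [0,0,0]}
    - {"hand": 1,"offset": [0,0.7,0],"rotation": [0,0,0]}
    - {"hand": 1,"offset": [0,0.7,0],"rotation": [0,0,0]}
    - {"hand": 1,"offset": [0,0,0],"rotation": [0,0,0]}
    - {"hand": 1,"offset": [0,0,0],"rotation": [0,0,0]}
    - {"hand": 1,"offset": [0,0,0],"rotation": [0,0,0]}

```text
clock: 4.25
tool_pos: [0.5478, 0.1242, 0.2094]
eef_rot: [-1.519, -0.471, 0.469]
ft_force: [0.5, 0.8, 0.1]
width: -0.005
```

```bash
cat > rel.py <<'E'
from h import *
s=get_state(); T=R.from_rotvec(s['eef_rot']); M=T.as_matrix()
c=np.array([.5225,.0697,0])
print('pos',s['tool_pos'].round(4),'yaw',np.degrees(np.arctan2(M[1,0],M[0,0])).round(2),'down',M[:,1].round(3),'xz rel c (mm)',(1e3*T.inv().apply(s['tool_pos']-c)).round(1),'tip z',s['tool_pos'][2]-.022,'F tool',T.inv().apply(s['ft_force']).round(2),'t',s['clock'])
E
python3 rel.py
```

```text
pos [0.5478 0.1242 0.2094] yaw 34.37 down [ 0.001  0.    -1.   ] xz rel c (mm) [  51.9 -209.3   30.7] tip z 0.18736076642823782 F tool [ 0.89 -0.08  0.41] t 4.25
```

Call:
jog_arm:
  deltas:
    - {"hand": 1,"offset": [0,0.43,0],"rotation": [0,0,0]}
    - {"hand": 1,"offset": [0,0.43,0],"rotation": [0,0,0]}
    - {"hand": 1,"offset": [0,0.43,0],"rotation": [0,0,0]}
    - {"hand": 1,"offset": [0,0.42,0],"rotation": [0,0,0]}
    - {"hand": 1,"offset": [0,0,0],"rotation": [0,0,0]}
    - {"hand": 1,"offset": [0,0,0],"rotation": [0,0,0]}

```text
clock: 4.75
tool_pos: [0.5477, 0.1242, 0.1407]
eef_rot: [-1.519, -0.471, 0.469]
ft_force: [0.5, -0.6, 0.5]
width: -0.001
```

```bash
python3 rel.py; python3 - <<'E'
from h import *
im=grab_frame('wrist'); cv2.imwrite('pics/w2.png',cv2.resize(im[:,:,::-1],(700,525)))
E
```

```text
pos [0.5477 0.1242 0.1407] yaw 34.36 down [ 0.001  0.    -1.   ] xz rel c (mm) [  51.7 -140.7   30.7] tip z 0.11872488405708315 F tool [ 0.05 -0.46 -0.72] t 4.75
```

View pics/w2.png

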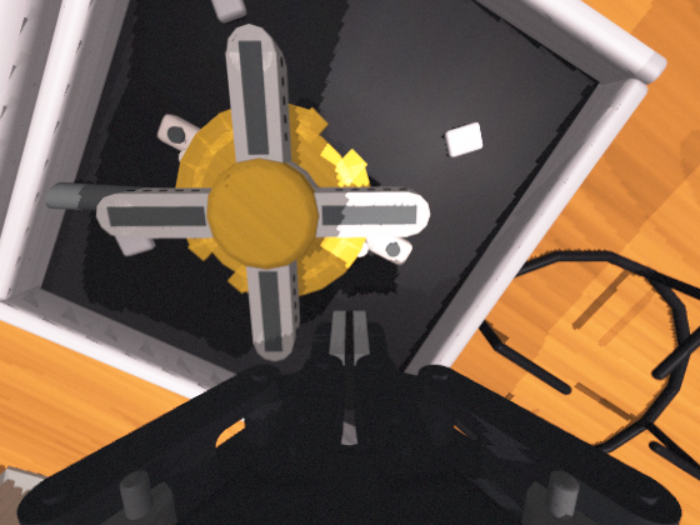

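Call:
jog_arm:
  deltas:
    - {"hand": 1,"offset": [0,0,-0.1],"rotation": [0,0,0]}
    - {"hand": 1,"offset": [0,0,-0.1],"rotation": [0,0,0]}
    - {"hand": 1,"offset": [0,0,-0.1],"rotation": [0,0,0]}
    - {"hand": 1,"offset": [0,0,-0.1],"rotation": [0,0,0]}
    - {"hand": 1,"offset": [0.014,0,-0.057],"rotation": [0,0.5,0]}
    - {"hand": 1,"offset": [0.014,0,-0.057],"rotation": [0,0.5,0]}
    - {"hand": 1,"offset": [0.014,0,-0.057],"rotation": [0,0.5,0]}
    - {"hand": 1,"offset": [0.014,0,-0.057],"rotation": [0,0.5,0]}
    - {"hand": 1,"offset": [0.014,0,-0.057],"rotation": [0,0.5,0]}
    - {"hand": 1,"offset": [0.014,0,-0.057],"rotation": [0,0.5,0]}
    - {"hand": 1,"offset": [0.014,0,-0.057],"rotation": [0,0.5,0]}
    - {"hand": 1,"offset": [0.014,0,-0.057],"rotation": [0,0.5,0]}

```text
clock: 5.8
tool_pos: [0.5687, 0.0964, 0.1397]
eef_rot: [-1.562, -0.196, 0.194]
ft_force: [0.7, 1.1, 2.3]
width: -0.002
```

```bash
python3 rel.py; python3 - <<'E'
from h import *
for c in ('wrist','scene','side'):
    cal=get_calibration(c); im=grab_frame(c)
    if c=='wrist': cv2.imwrite('pics/w3.png',im[:,:,::-1])
    for t in ('hub_top','notch','burner_head'):
        print(c,t,[(round(d['conf'],2),p.round(4),np.degrees(np.arctan2(p[1]-.0697,p[0]-.5225)).round(1)) for d in tip_of(c,t)[:2] for p in [toworld(cal,d['point'])]])
E
```

```text
pos [0.5687 0.0964 0.1397] yaw 14.24 down [ 0.001  0.    -1.   ] xz rel c (mm) [  51.4 -139.7   14.5] tip z 0.11774704768143465 F tool [ 0.96 -2.29  0.85] t 5.8
wrist hub_top [(0.87, array([0.5264, 0.0678, 0.1327]), np.float64(-25.8))]
wrist notch [(0.91, array([0.5538, 0.0462, 0.1042]), np.float64(-36.9))]
wrist burner_head [(0.69, array([0.524 , 0.0705, 0.106 ]), np.float64(28.8))]
scene hub_top [(0.58, array([0.5222, 0.069 , 0.1375]), np.float64(-113.4))]
scene notch [(0.62, array([0.5532, 0.0423, 0.1104]), np.float64(-41.7)), (0.44, array([ 0.5237,  0.0724, -0.0032]), np.float64(65.2))]
scene burner_head [(0.36, array([0.5214, 0.0657, 0.1089]), np.float64(-105.6))]
side hub_top [(0.59, array([0.5201, 0.0719, 0.1355]), np.float64(138.6))]
side notch [(0.93, array([0.5508, 0.0445, 0.108 ]), np.float64(-41.8))]
side burner_head [(0.75, array([0.5204, 0.0712, 0.1022]), np.float64(143.7))]
```

View pics/w3.png

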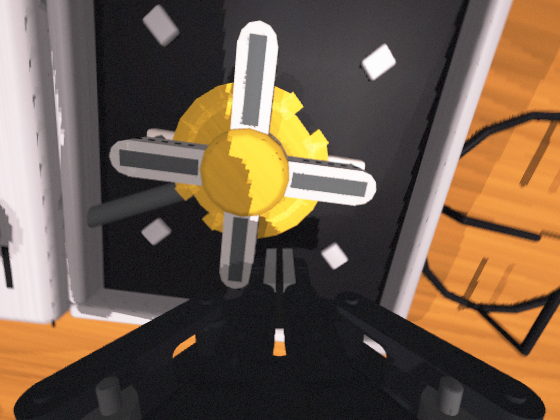

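Call:
jog_arm:
  deltas:
    - {"hand": 1,"offset": [0.014,0,-0.056],"rotation": [0,0.5,0]}
    - {"hand": 1,"offset": [0.014,0,-0.056],"rotation": [0,0.5,0]}
    - {"hand": 1,"offset": [0.014,0,-0.056],"rotation": [0,0.5,0]}
    - {"hand": 1,"offset": [0.014,0,-0.056],"rotation": [0,0.5,0]}
    - {"hand": 1,"offset": [0.014,0,-0.056],"rotation": [0,0.5,0]}
    - {"hand": 1,"offset": [0.014,0,-0.056],"rotation": [0,0.5,0]}
    - {"hand": 1,"offset": [0.014,0,-0.056],"rotation": [0,0.5,0]}
    - {"hand": 1,"offset": [0.014,0,-0.056],"rotation": [0,0.5,0]}
    - {"hand": 1,"offset": [0.014,0,-0.056],"rotation": [0,0.5,0]}
    - {"hand": 1,"offset": [0.014,0,-0.056],"rotation": [0,0.5,0]}
    - {"hand": 1,"offset": [0.014,0,-0.056],"rotation": [0,0.5,0]}
    - {"hand": 1,"offset": [0.014,0,-0.056],"rotation": [0,0.5,0]}

```text
clock: 7.4
tool_pos: [0.5751, 0.0702, 0.1395]
eef_rot: [-1.56, 0.215, -0.216]
ft_force: [-0.1, 1.1, -0.3]
width: -0.002
```

```bash
cat > m.py <<'E'
from h import *
import sys
for c in ('wrist','scene','side'):
    cal=get_calibration(c); im=grab_frame(c)
    if c=='wrist' and len(sys.argv)>1: cv2.imwrite('pics/'+sys.argv[1],im[:,:,::-1])
    for t in ('hub_top','notch'):
        print(c,t,[(round(d['conf'],2),p.round(4),np.degrees(np.arctan2(p[1]-.0697,p[0]-.5225)).round(1)) for d in tip_of(c,t)[:2] for p in [toworld(cal,d['point'])]])
E
python3 rel.py; python3 m.py w4.png
```

```text
pos [0.5751 0.0702 0.1395] yaw -15.72 down [ 0.  0. -1.] xz rel c (mm) [  50.6 -139.5   14.9] tip z 0.11747818856400594 F tool [-0.42  0.34  1.05] t 7.4
wrist hub_top [(0.82, array([0.5249, 0.0682, 0.1348]), np.float64(-32.5))]
wrist notch [(0.85, array([0.5357, 0.0317, 0.1055]), np.float64(-70.8))]
scene hub_top [(0.53, array([0.5235, 0.0658, 0.1336]), np.float64(-75.6))]
scene notch [(0.73, array([0.5359, 0.0297, 0.1104]), np.float64(-71.5))]
side hub_top [(0.56, array([0.5193, 0.0722, 0.137 ]), np.float64(141.8)), (0.51, array([0.5278, 0.3163, 0.0043]), np.float64(88.8))]
side notch [(0.92, array([0.5371, 0.0326, 0.1061]), np.float64(-68.5))]
```

View pics/w4.png

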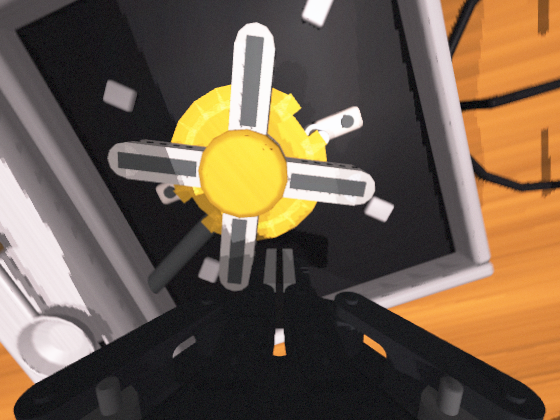

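Call:
jog_arm:
  deltas:
    - {"hand": 1,"offset": [0.008,0,-0.028],"rotation": [0,0.25,0]}
    - {"hand": 1,"offset": [0.008,0,-0.028],"rotation": [0,0.25,0]}
    - {"hand": 1,"offset": [0.008,0,-0.028],"rotation": [0,0.25,0]}
    - {"hand": 1,"offset": [0.008,0,-0.028],"rotation": [0,0.25,0]}
    - {"hand": 1,"offset": [0.008,0,-0.028],"rotation": [0,0.25,0]}
    - {"hand": 1,"offset": [0.008,0,-0.028],"rotation": [0,0.25,0]}
    - {"hand": 1,"offset": [0.008,0,-0.028],"rotation": [0,0.25,0]}
    - {"hand": 1,"offset": [0.008,0,-0.028],"rotation": [0,0.25,0]}

```text
clock: 8.52
tool_pos: [0.5743, 0.0605, 0.1393]
eef_rot: [-1.542, 0.353, -0.353]
ft_force: [-0.2, 0.5, 0.3]
width: 0.001
```

```bash
python3 rel.py; python3 m.py
```

```text
pos [0.5743 0.0605 0.1393] yaw -25.76 down [-0. -0. -1.] xz rel c (mm) [  50.6 -139.3   14.2] tip z 0.11729673314785238 F tool [-0.42 -0.29  0.31] t 8.5167
wrist hub_top [(0.66, array([0.5229, 0.0676, 0.1328]), np.float64(-79.1)), (0.54, array([ 0.5314,  0.32  , -0.0011]), np.float64(88.0))]
wrist notch [(0.76, array([0.5295, 0.0302, 0.1072]), np.float64(-79.9))]
scene hub_top [(0.86, array([0.524 , 0.0676, 0.1351]), np.float64(-53.8))]
scene notch [(0.89, array([0.5308, 0.0301, 0.1097]), np.float64(-78.1)), (0.66, array([5.309e-01, 3.157e-01, 5.000e-04]), np.float64(88.0))]
side hub_top [(0.98, array([0.5218, 0.0705, 0.135 ]), np.float64(130.9))]
side notch [(0.78, array([0.5301, 0.0287, 0.1082]), np.float64(-79.5))]
```

Call:
jog_arm:
  deltas:
    - {"hand": 1,"offset": [0.006,0,-0.022],"rotation": [0,0.2,0]}
    - {"hand": 1,"offset": [0.006,0,-0.022],"rotation": [0,0.2,0]}
    - {"hand": 1,"offset": [0,0,0],"rotation": [0,0,0]}

```text
clock: 9.22
tool_pos: [0.5739, 0.0585, 0.1393]
eef_rot: [-1.537, 0.38, -0.38]
ft_force: [0.2, -0.2, 0.1]
width: 0.005
```

```bash
python3 rel.py; python3 m.py
```

```text
pos [0.5739 0.0585 0.1393] yaw -27.75 down [-0. -0. -1.] xz rel c (mm) [  50.7 -139.3   14. ] tip z 0.11731025033069706 F tool [ 0.25 -0.09 -0.05] t 9.2167
wrist hub_top [(0.94, array([0.5219, 0.0694, 0.1312]), np.float64(-148.3))]
wrist notch [(0.75, array([0.5255, 0.0285, 0.1046]), np.float64(-85.8))]
scene hub_top [(0.82, array([0.5234, 0.0692, 0.1316]), np.float64(-28.8))]
scene notch [(0.81, array([0.5238, 0.0281, 0.1054]), np.float64(-88.2))]
side hub_top [(0.84, array([0.5193, 0.0733, 0.1317]), np.float64(131.0))]
side notch [(0.88, array([0.5286, 0.0304, 0.107 ]), np.float64(-81.1))]
```

Call:
jog_arm:
  deltas:
    - {"hand": 1,"offset": [0,0,0.15],"rotation": [0,0,0]}
    - {"hand": 1,"offset": [0,0,0.2],"rotation": [0,0,0]}
    - {"hand": 1,"offset": [0,0,0],"rotation": [0,0,0]}
    - {"hand": 1,"offset": [0,-0.5,0],"rotation": [0,0,0]}
    - {"hand": 1,"offset": [0,-0.75,0],"rotation": [0,0,0]}
    - {"hand": 1,"offset": [0,-0.75,0],"rotation": [0,0,0]}
    - {"hand": 1,"offset": [0,-0.75,0],"rotation": [0,0,0]}
    - {"hand": 1,"offset": [-0.64,0,-0.35],"rotation": [0,0,0]}
    - {"hand": 1,"offset": [-0.64,0,-0.35],"rotation": [0,0,0]}
    - {"hand": 1,"offset": [0,0,0],"rotation": [0,0,0]}
    - {"hand": 1,"offset": [0,0,0],"rotation": [0,0,0]}

```text
clock: 10.58
tool_pos: [0.5213, 0.0708, 0.2498]
eef_rot: [-1.535, 0.377, -0.377]
ft_force: [-0.4, 0.2, 0.6]
width: -0.0
```

```bash
python3 rel.py; python3 m.py; python3 - <<'E'
from h import *
im=grab_frame('wrist'); cal=get_calibration('wrist'); u,v=proj(cal,[.5225,.0697,.12])[0].astype(int); print(u,v)
cv2.imwrite('pics/w5.png',cv2.resize(im[v-60:v+60,u-80:u+80,::-1],(800,600),interpolation=cv2.INTER_CUBIC))
E
```

```text
pos [0.5213 0.0708 0.2498] yaw -27.55 down [ 0.     0.002 -1.   ] xz rel c (mm) [  -1.8 -249.8    1. ] tip z 0.22779068887392495 F tool [-0.46 -0.56 -0.03] t 10.5833
wrist hub_top [(0.76, array([0.5231, 0.0653, 0.1292]), np.float64(-82.0))]
wrist notch [(0.81, array([0.5254, 0.0301, 0.1048]), np.float64(-85.7))]
scene hub_top [(0.74, array([0.5201, 0.0694, 0.1337]), np.float64(-173.7)), (0.73, array([ 0.522 ,  0.067 , -0.0024]), np.float64(-100.7))]
scene notch [(0.73, array([0.5274, 0.0291, 0.1062]), np.float64(-83.1))]
side hub_top [(0.84, array([0.5204, 0.0727, 0.1388]), np.float64(124.8))]
side notch [(0.77, array([0.526 , 0.0317, 0.1043]), np.float64(-84.7))]
278 206
```

View pics/w5.png

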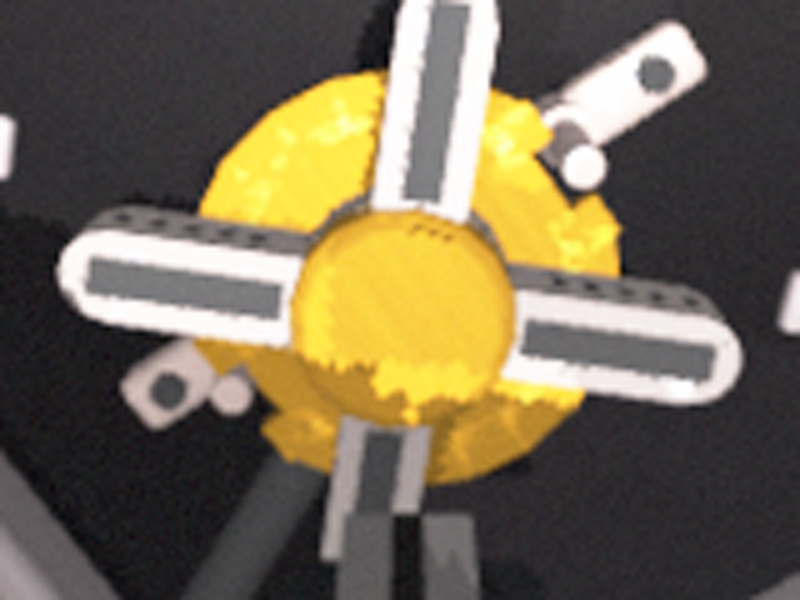

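Call:
jog_arm:
  deltas:
    - {"hand": 1,"offset": [0.045,0.5,-0.025],"rotation": [0,0,0]}
    - {"hand": 1,"offset": [0,0.7,0],"rotation": [0,0,0]}
    - {"hand": 1,"offset": [0,0.6,0],"rotation": [0,0,0]}
    - {"hand": 1,"offset": [0,0.4,0],"rotation": [0,0,0]}
    - {"hand": 1,"offset": [0,0,0],"rotation": [0,0,0]}
    - {"hand": 1,"offset": [0,0,0],"rotation": [0,0,0]}

```text
clock: 11.58
tool_pos: [0.523, 0.0682, 0.1611]
eef_rot: [-1.539, 0.379, -0.378]
ft_force: [-0.6, -0.6, 0.8]
width: -0.001
```

```bash
python3 rel.py
```

```text
pos [0.523  0.0682 0.1611] yaw -27.65 down [-0.001 -0.001 -1.   ] xz rel c (mm) [   1.1 -161.1   -1.4] tip z 0.1391234743452559 F tool [-0.25 -0.8  -0.79] t 11.5833
```

Call:
jog_arm:
  deltas:
    - {"hand": 1,"offset": [0,0.05,0],"rotation": [0,0,0]}
    - {"hand": 1,"offset": [0,0.05,0],"rotation": [0,0,0]}
    - {"hand": 1,"offset": [0,0.05,0],"rotation": [0,0,0]}
    - {"hand": 1,"offset": [0,0.05,0],"rotation": [0,0,0]}
    - {"hand": 1,"offset": [0,0,0],"rotation": [0,0,0]}

```text
clock: 12.0
tool_pos: [0.524, 0.0687, 0.154]
eef_rot: [-1.536, 0.377, -0.379]
ft_force: [1.0, 0.7, 1.7]
width: 0.004
```

Call:
jog_arm:
  deltas:
    - {"hand": 1,"offset": [0,0.05,0],"rotation": [0,0,0]}
    - {"hand": 1,"offset": [0,0.03,0],"rotation": [0,0,0]}
    - {"hand": 1,"offset": [0,0,0],"rotation": [0,0,0]}

```text
clock: 12.25
tool_pos: [0.5242, 0.0686, 0.1512]
eef_rot: [-1.536, 0.377, -0.379]
ft_force: [1.3, 0.1, 6.0]
width: 0.002
```

Call:
jog_arm:
  deltas:
    - {"hand": 1,"offset": [0,0.04,0],"rotation": [0,0,0]}
    - {"hand": 1,"offset": [0,0.03,0],"rotation": [0,0,0]}
    - {"hand": 1,"offset": [0,0,0],"rotation": [0,0,0]}

```text
clock: 12.5
tool_pos: [0.5241, 0.0686, 0.1484]
eef_rot: [-1.536, 0.377, -0.379]
ft_force: [-0.2, 0.9, 6.9]
width: 0.002
```

Call:
jog_arm:
  deltas:
    - {"hand": 1,"offset": [0,0.03,0],"rotation": [0,0,0]}
    - {"hand": 1,"offset": [0,0,0],"rotation": [0,0,0]}

```text
clock: 12.67
tool_pos: [0.5242, 0.0687, 0.1481]
eef_rot: [-1.536, 0.377, -0.379]
ft_force: [-5.6, -1.1, 19.2]
width: -0.001
```

Call:
jog_arm:
  deltas:
    - {"hand": 1,"offset": [0,-0.1,0],"rotation": [0,0,0]}
    - {"hand": 1,"offset": [0,-0.6,0],"rotation": [0,0,0]}
    - {"hand": 1,"offset": [0,-0.8,0],"rotation": [0,0,0]}
    - {"hand": 1,"offset": [0,-0.8,0],"rotation": [0,0,0]}
    - {"hand": 1,"offset": [0,-0.8,0],"rotation": [0,0,0]}
    - {"hand": 1,"offset": [0,0,0],"rotation": [0,0,0]}
    - {"hand": 1,"offset": [0,0,0],"rotation": [0,0,0]}
    - {"hand": 1,"offset": [0,0,0],"rotation": [0,0,0]}

```text
clock: 13.33
tool_pos: [0.5229, 0.0686, 0.2696]
eef_rot: [-1.537, 0.378, -0.377]
ft_force: [-1.2, -0.0, -0.7]
width: -0.0
```

```bash
python3 rel.py; python3 m.py; python3 - <<'E'
from h import *
out=[]
for c in('wrist','side'):
    im=grab_frame(c); cal=get_calibration(c); u,v=proj(cal,[.5225,.0697,.12])[0].astype(int)
    out.append(cv2.resize(im[v-55:v+55,u-55:u+55,::-1],(400,400),interpolation=cv2.INTER_CUBIC))
cv2.imwrite('pics/w6.png',np.hstack(out))
E
```

```text
pos [0.5229 0.0686 0.2696] yaw -27.62 down [-0.  0. -1.] xz rel c (mm) [   0.8 -269.6   -0.8] tip z 0.24764012113083236 F tool [-1.06  0.74 -0.59] t 13.3333
wrist hub_top [(0.9, array([0.5264, 0.0661, 0.1224]), np.float64(-42.3))]
wrist notch [(0.76, array([0.5272, 0.0292, 0.0965]), np.float64(-83.3))]
scene hub_top [(0.9, array([0.5227, 0.0685, 0.1273]), np.float64(-79.5))]
scene notch [(0.78, array([0.5248, 0.0261, 0.0989]), np.float64(-87.0)), (0.32, array([ 0.5358, -0.0981,  0.0957]), np.float64(-85.5))]
side hub_top [(0.73, array([0.5197, 0.0727, 0.1275]), np.float64(133.5))]
side notch [(0.55, array([0.5284, 0.0304, 0.0979]), np.float64(-81.5))]
```

View pics/w6.png

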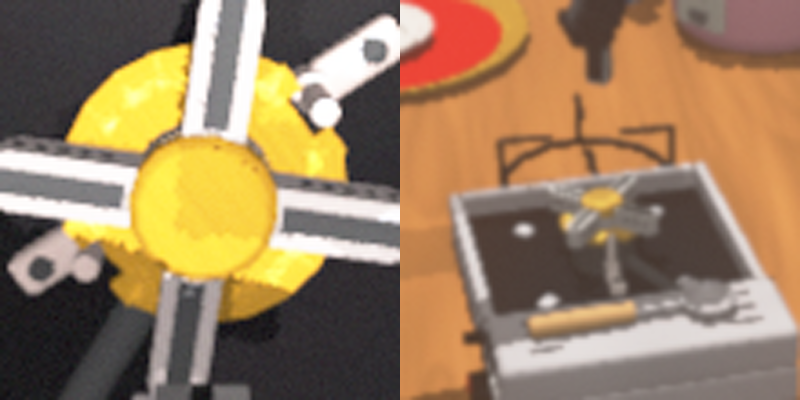

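```bash
python3 -c "
from plant import *
print(job_done(), get_state()['clock'])"
```

```text
the job is handed in; nothing more can be done
the job is handed in; nothing more can be done
```

The burner head is seated on its cup with a white pin in each notch, and I handed the job in at about 14 s on the robot's clock. No verdict came back.

- **Turning:** I pushed one arm sideways with the shut fingertips, about 70 degrees clockwise seen from above. The wrist force read at the stops stayed at about 2.5 N or less. The head dropped about 3 mm by itself, and the wrist picture showed the pins in the notches.
- **Pressing:** Pressing on the hub centre took about 6–7 N, then the head stopped firmly at 19 N with the fingertips at 126.1 mm. The fully home height is 126 mm.
- **Last checks:** After backing off, the three cameras put the hub top at 122, 127 and 127.5 mm. The wrist camera's 122 mm is 4 mm low, which is at the limit of its accuracy. The last wrist picture shows both pins in their notches.
- **Level:** I judged this only from the pictures and the firm stop; I did not measure the tilt.
- **Other items:** In the last picture the spoon and pan support look undisturbed. The frying pan and gas cartridge were out of that picture, but the arm never went near them.

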